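Clamp the sanding block in the gluing jig

ROBOT

A 7-joint arm with a two-finger parallel gripper is mounted at the origin on a cart in front of the work surface, level with it; the furniture and walls round the work are solid. World frame = base frame: x ahead of the robot, y to its left, z up, the work surface at z = 0. Lengths are in m, angles in rad, forces in N, time in s.
With the tool pointing down it reaches from about 0.4 to 0.85 m from the base axis. Payload 10.4 kg.
Tool frame: the origin (TCP) lies midway between the tips of the shut fingers; the grasp point (between the pads) lies 19 mm behind it (bot.pinch_z is the distance from the TCP to the grasp point, in m); z points along the fingers, x is the direction in which the jaws open and shut, and the axes are right-handed (so a half turn about z gives the same grasp; the last joint's range is limited). The gripper opens to 87 mm and grips with 3 to 60 N. Pads are 19 mm wide; open, the fingers measure 117 mm over their backs; the gripper's body (75 mm by 190 mm) begins 51 mm behind the grasp point.
Start: joints at [1.311, 0.332, -0.065, 1.46, 0.022, 1.35, -0.088], TCP at [0.147, -0.608, 0.223] pointing down, gripper open.
Joint ranges: [-2.6, 2.6], [-0.5, 2.12], [-1.47, 1.34], [0.16, 2.42], [-1.27, 4.41], [0.06, 2.06], [-2.6, 2.6]. Speed limits (rad/s): [2.22, 2.22, 2.79, 2.79, 3.14, 3.14, 3.14].

INTERFACE

Orientations are given as a unit quaternion [x, y, z, w].
In Python, from station import bot gives the robot as it stands. Calls block until the motion is done:
- bot.move_to(position, orientation): joint-space move of the TCP to a pose.
- bot.move_linear(position, ori=None, v=0.15): straight line of the TCP; ori=None keeps the orientation; v is the mean speed in m/s.
- bot.move_j(angles): joint-space move.
- bot.grip(opening, force=None): finger opening in m; force is the grip in N (None keeps the last); returns when the fingers have stopped.
- bot.sleep(seconds).
- bot.solve_ik(position, orientation): joint angles nearest the present ones, or None.
- bot.get_obs(): the state.
- bot.snapshot(name): name is "side" or "top" or "wrist"; returns a dict with "image" (480x640x3 uint8, red, green, blue), "fx", "fy", "cx", "cy" (pixels), "k1" (the pictures are not rectified: a ray, as slopes to the right and down, at radius r is drawn at 1 + k1 r^2 times it, then the intrinsics apply), "R" (3x3) and "t" (3): a world point X has camera coordinates R X + t; the wrist camera has in their place "hand_eye" (4x4, takes a point from camera to tool coordinates, whose origin is the TCP and whose axes are the tool frame's). Camera axes: x right, y down, z forward; pixel columns grow to the right and rows downward; lengths in m; the calibration is good to about 2 mm. A picture is of the moment at which its call begins: read the wrist's pose just before it. There is no depth.
A pose or a line that the arm cannot do raises bot.Unreachable and nothing moves.
- bot.close_job(): hands the job in, once; it reports no verdict.
The state is a dict: "time_s": time; "joint_positions": joint angles; "dq": joint speeds; "effort": joint torques, N m; "position": TCP position; "eef_rot": TCP orientation; "ft_force": force on the tool from outside, world axes, zero at the start; "torque": the same for the moment, N m; "finger_gap": finger opening in m.
Only numpy, scipy, OpenCV 4.12 (cv2) and the standard library are available. Lean on these libraries where they do the work, as an engineer would, in place of code of your own. Each camera call takes 0.05 s, during which the arm holds its last target.

TASK

The cork sanding block has just had a new abrasive sheet glued on: lay it flat on the plywood jig, lengthwise between the two scribed lines, and press its end gently but firmly home against the aluminium end stop. Then push the green toggle clamp handle down past centre, all the way to its stop, so that the rubber pad holds the block there, and let go. Feel your way and never force the block or the clamp, and leave the rosin, the pin tin and the little brass plane where they are.

Things in the scene. Friction and masses are not known exactly. Their poses are not given: they have to be found in the camera images.
- jig: Fixed plywood base, 232 x 90 x 12 mm, top 12 mm above the bench. Origin on the bench under the middle of the end stop (its face when set in mid-range). +x runs along the jig from its open end (x = -115 mm) to the stop and clamp (roughly to the robot's left), y across, z up. Two scribed lines at y = -24.5 and +24.5 mm mark the block's place.
- end_stop: Fixed, rigid aluminium bar across the jig, 12 mm thick, 80 mm wide, top 20 mm above the plywood. It is adjustable: its working face lies anywhere from 5 mm before to 5 mm beyond this origin (jig x = -5 to +5 mm), locked, and must be found by feel. Origin on the plywood; axes as the jig's. The block's end must bear flat on this face. Do not press it with more than 18 N.
- toggle_clamp: Steel toggle clamp behind the stop (mount: jig x = 18 to 110 mm, 42 mm wide, top 69 mm above the bench) with handle, arm and pad. Origin at jig x = y = 0, on the plywood. The arm stands upright, 135 mm above the bench, clear of the block's place, and swings down as the handle does; its pad (22 mm) lands on the block at jig x = -22 mm. Hand force on the clamp: 30 N at most.
- handle_pivot (a point): Pivot pin of the clamp handle, at jig x = 88 mm, y = 0, 65 mm above the bench. The handle is a straight lever in the jig's xz plane that points away from the stop (+x) and up; from 80 to 142 mm from the pivot it has a round green grip, 20 mm across, to be pushed about 115 mm from the pivot. The lever is bent up or down by up to 0.1 rad (11 mm at the grip), by how much must be felt.
- clamp_handle (a joint): Clamp handle, rad: 0 open (lever 1.15 rad above level), grows as it is pushed down, dead centre at 1.04, rigid stop at 1.10; starts at 0 to 0.08. Stiff hinge: takes about 4 N at the grip and stays where left. The pad meets the block at about 0.8; the push then rises to some 5 to 12 N and falls off towards dead centre. Let go well before 1.04 it springs back.
- block_centre (a point): Centre (half-way up) of the loose cork sanding block, 46 mm (x) x 90 mm (y, its length) x 27 mm (z), 0.12 kg, lying flat on the bench to the robot's right; abrasive underneath. Grasp it across the 46 mm. Seated: its centre 45 mm in front of the stop face, its y axis along the jig's x (either way round), its centre 25.5 mm above the bench.
- sanding_block: The same block; origin at the centre of its underside.
- rosin_cake: Bystander: round rosin cake, 45 mm across, 16 mm high, on the bench beside the jig; origin at the centre of its underside.
- pin_tin: Bystander: round brass tin, 65 mm across, 28 mm high, on the far side of the jig; origin at the centre of its underside.
- finger_plane: Bystander: small brass plane, 29 x 60 x 31 mm, on the bench beside the jig; origin at the centre of its underside.
Things that resemble listed ones, but are neither listed nor needed, are in the scene too. Leave any red look-alike of the sanding_block alone.

How it is judged:
By the outcome, as a careful person would: the job done as asked, in the order asked, and still so for the second after the job is handed in, with the robot touching nothing.
It also fails if it takes over 72 s, if anything falls off the work surface, if the arm or the gripper's body presses on something with over 40 N, if the wrist force passes 120 N, or if a joint passes its speed limit or range.

## Working session

There is one attempt and no reset: what is moved stays moved. The work goes in short steps, each a Python script; the robot and the scene stay as the last script left them, time stands still between calls to the robot, and variables do not carry over. Pictures are saved under pics/ and viewed, and the job is handed in when it is done.

```bash
ls; mkdir -p pics; cat > h.py <<'E'
import numpy as np, cv2
from scipy.spatial.transform import Rotation as Rn
from station import bot
def shot(n,f):
    s=bot.snapshot(n); cv2.imwrite('pics/'+f+'.png',s['image'][:,:,::-1]); 
    import pickle; pickle.dump(s,open('pics/'+f+'.pkl','wb')); return s
E
python3 - <<'E'
from h import *
o=bot.get_obs(); print(o)
for n in ['side','top','wrist']:
    s=shot(n,n+'0'); print(n,{k:v for k,v in s.items() if k!='image'})
E
```

```text
pics
{'time_s': 0.0, 'joint_positions': array([ 1.31137475,  0.33288206, -0.06468996,  1.46095806,  0.02160636,
        1.34986644, -0.08852697]), 'dq': array([-0.00038035, -0.00039458, -0.00026984,  0.00178507, -0.0013945 ,
       -0.00104418, -0.0002127 ]), 'effort': array([ 5.07401073e-04, -6.23252463e+01,  2.44996359e-02, -3.89902103e+01,
       -6.14845916e-02,  3.95232753e-02,  1.44660626e-04]), 'position': array([ 0.1465303 , -0.60718497,  0.22173955]), 'eef_rot': array([ 7.85684465e-01, -6.18627043e-01, -5.79405624e-04, -4.08837358e-04]), 'ft_force': array([-0.75222467, -0.31252508,  1.25698458]), 'torque': array([-0.01025812,  0.02701419, -0.00684942]), 'finger_gap': 0.08718984854221443}
side {'fx': 436.4515628016592, 'fy': 436.4515628016592, 'cx': 318.8804540767775, 'cy': 236.43512347241966, 'k1': -0.058837971045720465, 'R': array([[ 0.99174921, -0.12804275,  0.00620923],
       [-0.06241192, -0.52458289, -0.84906863],
       [ 0.11197434,  0.84167562, -0.52824606]]), 't': array([-0.56596353,  0.05208295,  0.91616292])}
top {'fx': 540.7487237785264, 'fy': 540.7487237785264, 'cx': 307.3853293435265, 'cy': 239.9087634952323, 'k1': -0.04712058583098012, 'R': array([[ 0.00408292, -0.99999041, -0.00158227],
       [-0.9929086 , -0.00386601, -0.11881733],
       [ 0.11881007,  0.00205617, -0.99291487]]), 't': array([-0.11622652,  0.56424919,  1.03449598])}
wrist {'fx': 344.19137155758193, 'fy': 344.19137155758193, 'cx': 319.48529477824513, 'cy': 239.7538878572412, 'k1': -0.014899979312754776, 'hand_eye': array([[ 9.99998395e-01, -1.34875249e-03,  1.17919301e-03,
         6.75056514e-04],
       [ 1.00298401e-03,  9.66856845e-01,  2.55317127e-01,
        -6.96166492e-02],
       [-1.48447045e-03, -2.55315535e-01,  9.66856646e-01,
        -1.62089285e-01],
       [ 0.00000000e+00,  0.00000000e+00,  0.00000000e+00,
         1.00000000e+00]])}
```

View pics/top0.png

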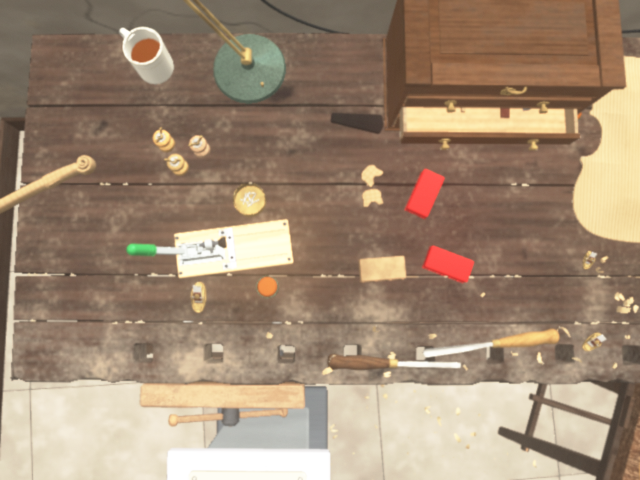

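View pics/side0.png

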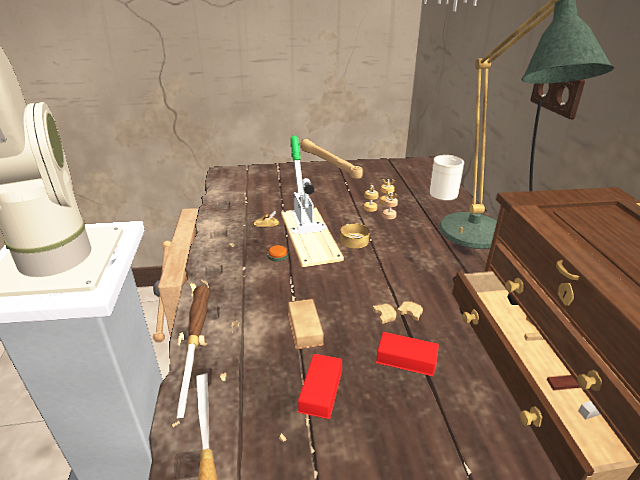

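View pics/wrist0.png

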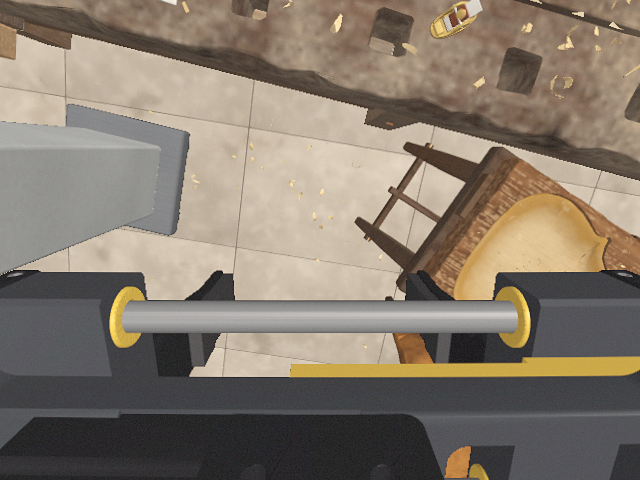

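The block is the cork-coloured one at top (383,268). The red blocks at (425,193) and (449,264) are the look-alikes. The jig is at (234,248) with its green grip at (142,250), the rosin at (267,286), the tin at (249,199) and the plane at (198,296). I'll enlarge these next.

```bash
python3 - <<'E'
import cv2
a=cv2.imread('pics/top0.png')
cv2.imwrite('pics/c1.png',cv2.resize(a[240:300,345:425],None,fx=10,fy=10,interpolation=cv2.INTER_CUBIC))
cv2.imwrite('pics/c2.png',cv2.resize(a[190:310,120:300],None,fx=4.4,fy=4.4,interpolation=cv2.INTER_CUBIC))
b=cv2.imread('pics/side0.png')
cv2.imwrite('pics/c3.png',cv2.resize(b[125:275,255:375],None,fx=4,fy=4,interpolation=cv2.INTER_CUBIC))
E
```

```text
(no output)
```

View pics/c1.png

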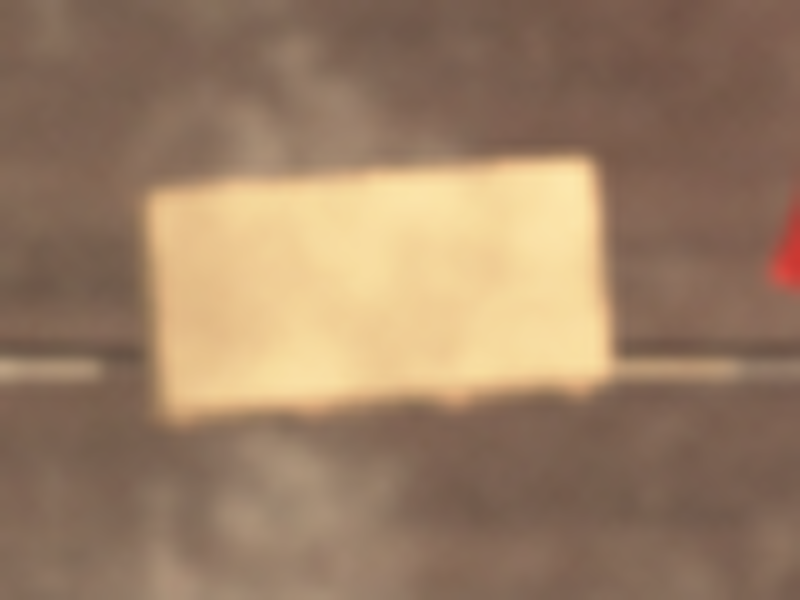

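View pics/c2.png

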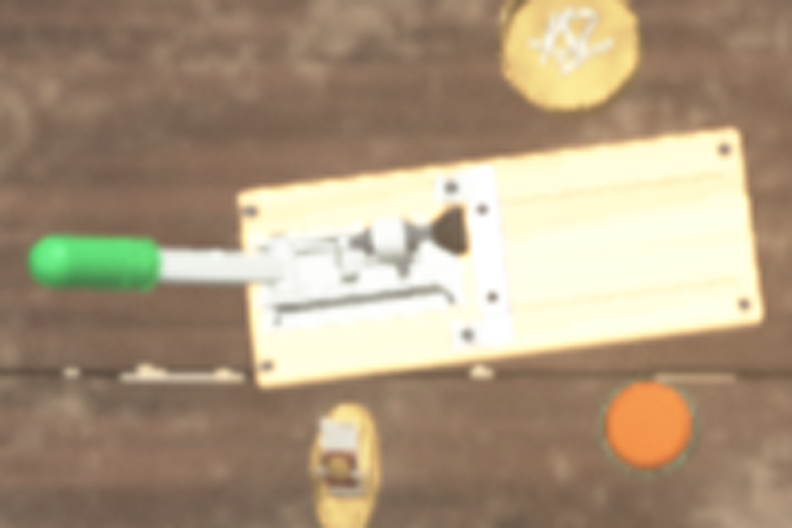

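View pics/c3.png

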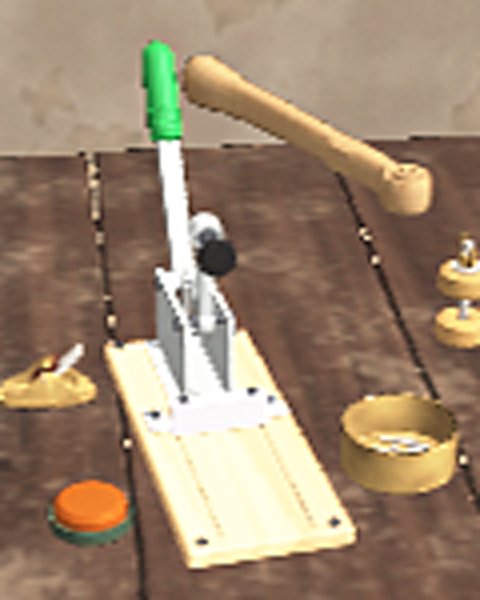

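```bash
cat >> h.py <<'E'
def camRt(s,pose=None):
    if 'R' in s: return s['R'],s['t']
    p,q=pose; T=np.eye(4);T[:3,:3]=Rn.from_quat(q).as_matrix();T[:3,3]=p
    M=np.linalg.inv(T@s['hand_eye']); return M[:3,:3],M[:3,3]
def proj(s,X,pose=None):
    R,t=camRt(s,pose); c=np.atleast_2d(X)@R.T+t; u=c[:,:2]/c[:,2:]; r2=(u**2).sum(1,keepdims=True)
    u=u*(1+s['k1']*r2); return u*[s['fx'],s['fy']]+[s['cx'],s['cy']]
def ray(s,px,pose=None):
    R,t=camRt(s,pose); d=(np.array(px,float)-[s['cx'],s['cy']])/[s['fx'],s['fy']]
    u=d.copy()
    for _ in range(10): u=d/(1+s['k1']*(u@u))
    return -R.T@t, R.T@np.r_[u,1]
def onz(s,px,z,pose=None):
    c,d=ray(s,px,pose); return c+d*(z-c[2])/d[2]
def tri(a,b):
    (c1,d1),(c2,d2)=a,b; A=np.c_[d1,-d2]; k=np.linalg.lstsq(A,c2-c1,rcond=None)[0]
    p,q=c1+k[0]*d1,c2+k[1]*d2; return (p+q)/2,np.linalg.norm(p-q)
E
python3 - <<'E'
from h import *
import pickle
T=pickle.load(open('pics/top0.pkl','rb'));S=pickle.load(open('pics/side0.pkl','rb'))
c1=lambda x,y:(345+x/10-.45,240+y/10-.45)
c2=lambda x,y:(120+x/4.4-.4,190+y/4.4-.4)
c3=lambda x,y:(255+x/4-.4,125+y/4-.4)
B=[onz(T,c1(*p),.027) for p in [(148,192),(592,157),(608,378),(168,412)]]
for b in B: print(b.round(4))
print('block',np.mean(B,0), [np.linalg.norm(B[i]-B[i-1]) for i in range(4)], np.arctan2(*(B[0]-B[1]+B[3]-B[2])[[1,0]]))
J=[onz(T,c2(*p),.012) for p in [(238,192),(738,128),(762,318),(262,385)]]
for b in J: print(b.round(4))
d=(J[0]-J[1]+J[3]-J[2]);print('jig',np.mean(J,0),[np.linalg.norm(J[i]-J[i-1]) for i in range(4)], np.arctan2(d[1],d[0]))
SJ=[onz(S,c3(*p),.012) for p in [(105,348),(240,332),(355,540),(190,563)]]
for b in SJ: print('side',b.round(4))
print('stick end',tri(ray(T,(87,163)),ray(S,(358,172))), 'grip end',tri(ray(T,c2(32,262)),ray(S,c3(157,42))))
print('stick other',[onz(T,(0,208),z) for z in(.1,.2)], ray(S,(303,142)))
for n,p,z in [('rosin',c2(648,424),.016),('tin',c2(570,48),.028),('plane',c2(346,465),.03)]: print(n,onz(T,p,z))
E
```

```text
[ 0.5283 -0.217   0.027 ]
[ 0.5356 -0.3052  0.027 ]
[ 0.4918 -0.3076  0.027 ]
[ 0.4848 -0.2206  0.027 ]
block [ 0.51014588 -0.26261205  0.027     ] [np.float64(0.04362999239845466), np.float64(0.08849227095972319), np.float64(0.04385226140960306), np.float64(0.0872780132956129)] 1.6518685851911765
[0.5798 0.1568 0.012 ]
[ 0.6104 -0.0731  0.012 ]
[ 0.5228 -0.0848  0.012 ]
[0.4912 0.1429 0.012 ]
jig [0.5510554  0.03545311 0.012     ] [np.float64(0.08975225609416289), np.float64(0.23199965728992997), np.float64(0.08837738061545572), np.float64(0.22992665615426294)] 1.705845542397598
side [0.4934 0.1386 0.012 ]
side [0.579  0.1496 0.012 ]
side [ 0.611  -0.0846  0.012 ]
side [ 0.5239 -0.0947  0.012 ]
stick end (array([0.72686996, 0.33979834, 0.01919187]), np.float64(0.005690284269061029)) grip end (array([0.5316241 , 0.19125222, 0.18837992]), np.float64(0.004747934394583055))
stick other [array([0.61543646, 0.46912116, 0.1       ]), array([0.59756744, 0.41024012, 0.2       ])] (array([ 0.46195775, -0.81625769,  0.53169565]), array([ 0.08932874,  0.96017619, -0.34423463]))
rosin [ 0.47423943 -0.0337372   0.016     ]
tin [0.644472   0.00312444 0.028     ]
plane [0.45482292 0.09985078 0.03      ]
```

```bash
cat >> h.py <<'E'
def down(a): return (Rn.from_euler('z',a)*Rn.from_euler('x',np.pi)).as_quat()
E
python3 - <<'E'
from h import *
import pickle
T=pickle.load(open('pics/top0.pkl','rb'))
print('pad',[onz(T,(223,242),z) for z in (.1,.12,.135)])
for k in (0,np.pi,-np.pi):
  for n,p,a in [('blk',[.51,-.26,.02],.081),('blkview',[.51,-.21,.2],.081),('blkview2',[.51,-.3,.2],.081),('jig',[.555,-.01,.03],.135),('jigup',[.555,-.01,.15],.135),('han',[.53,.23,.2],.135),('handdn',[.53,.24,.07],.135),('handx',[.53,.24,.07],.135-np.pi/2)]:
    q=bot.solve_ik(p,down(a+k)); print(round(k,1),n,None if q is None else q.round(2))
E
```

```text
pad [array([0.55224507, 0.04224417, 0.1       ]), array([0.54994269, 0.03905682, 0.12      ]), array([0.54821591, 0.03666631, 0.135     ])]
0 blk [ 0.86  0.48 -0.58  1.78  0.31  0.97  0.24]
0 blkview [ 0.86  0.24 -0.64  1.66  0.15  1.28  0.28]
0 blkview2 [ 0.91  0.32 -0.56  1.56  0.17  1.31  0.41]
0 jig [ 0.67  0.54 -0.9   1.81  0.49  1.03 -0.29]
0 jigup [ 0.69  0.37 -0.9   1.71  0.3   1.22 -0.15]
0 han [ 0.34  0.43 -1.05  1.58  0.38  1.35 -0.62]
0 handdn [ 0.4   0.73 -1.23  1.7   0.73  1.25 -0.87]
0 handx [ 0.03  0.45 -0.66  1.72  0.31  1.07 -2.16]
3.1 blk [-0.47  0.75  1.16  1.85 -0.79  1.09 -2.07]
3.1 blkview [-0.65  0.33  1.17  1.73 -0.32  1.29 -2.47]
3.1 blkview2 [-0.42  0.48  1.17  1.63 -0.45  1.34 -2.24]
3.1 jig [-0.95  0.69  1.16  1.89 -0.73  1.07 -2.49]
3.1 jigup [-1.07  0.55  1.33  1.79 -0.57  1.26 -2.59]
3.1 han [ 0.44  0.53 -1.24  1.58  0.5   1.4   2.43]
3.1 handdn [ 0.41  0.74 -1.25  1.7   0.74  1.26  2.27]
3.1 handx [ 0.4   0.73 -1.23  1.7   0.72  1.24  0.71]
-3.1 blk [-0.47  0.75  1.16  1.85 -0.79  1.09 -2.07]
-3.1 blkview [-0.65  0.33  1.17  1.73 -0.32  1.29 -2.47]
-3.1 blkview2 [-0.42  0.48  1.17  1.63 -0.45  1.34 -2.24]
-3.1 jig [-0.95  0.69  1.16  1.89 -0.73  1.07 -2.49]
-3.1 jigup [-1.07  0.55  1.33  1.79 -0.57  1.26 -2.59]
-3.1 han [ 0.44  0.53 -1.24  1.58  0.5   1.4   2.43]
-3.1 handdn [ 0.41  0.74 -1.25  1.7   0.74  1.26  2.27]
-3.1 handx [ 0.4   0.73 -1.23  1.7   0.72  1.24  0.71]
```

```bash
python3 - <<'E'
from h import *
bot.move_to([.51,-.31,.14],down(.081))
o=bot.get_obs(); print(o['time_s'],o['position'],o['eef_rot'],o['ft_force'])
s=shot('wrist','w1'); import pickle; pickle.dump((s,(o['position'],o['eef_rot'])),open('pics/w1.pkl','wb'))
E
```

```text
1.8917 [ 0.50913673 -0.31182858  0.14009722] [ 9.99246939e-01  3.87991750e-02 -1.52151827e-04  3.93623101e-04] [0.17449211 0.8444138  0.02202008]
```

View pics/w1.png

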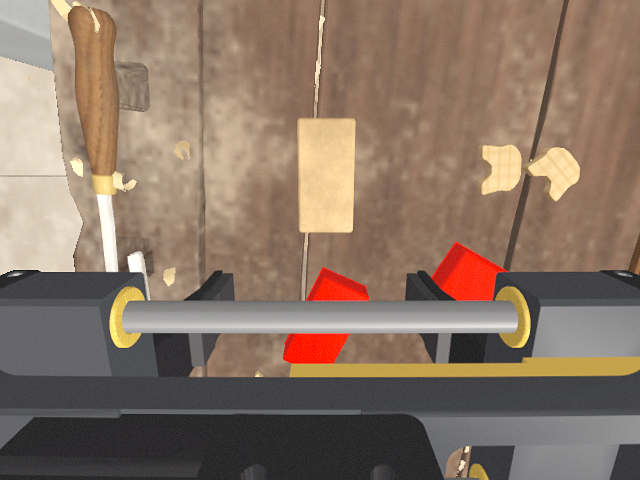

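```bash
python3 - <<'E'
import cv2
a=cv2.imread('pics/w1.png')
cv2.imwrite('pics/c4.png',cv2.resize(a[105:245,280:375],None,fx=4.25,fy=4.25,interpolation=cv2.INTER_CUBIC))
E
```

```text
(no output)
```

View pics/c4.png

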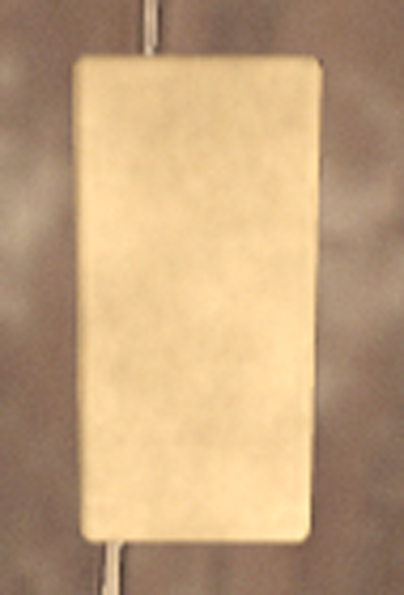

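```bash
cat > g.py <<'E'
from h import *
import pickle
s,pose=pickle.load(open('pics/w1.pkl','rb'))
c=lambda x,y:(280+x/4.25-.4,105+y/4.25-.4)
B=[onz(s,c(*p),.027,pose) for p in [(74,56),(322,56),(312,543),(80,542)]]
ctr=np.mean(B,0); d=(B[0]-B[3]+B[1]-B[2]); yaw=np.arctan2(d[1],d[0])
print(ctr,yaw,[np.linalg.norm(B[i]-B[i-1]) for i in range(4)])
E
python3 - <<'E'
from g import *
u=np.array([np.cos(yaw),np.sin(yaw),0]); a=yaw-np.pi/2
g=ctr-.018*u
print('target',g,a)
bot.move_to([g[0],g[1],.06],down(a))
o=bot.get_obs(); print(o['time_s'],o['position'],o['ft_force'])
bot.move_linear([g[0],g[1],.007],v=.06)
o=bot.get_obs(); print(o['time_s'],o['position'],o['ft_force'])
E
```

```text
[ 0.51075708 -0.26485155  0.027     ] 1.6480042968608188 [np.float64(0.08909872801979739), np.float64(0.044187662493234296), np.float64(0.08930789919873564), np.float64(0.044905671211757064)]
target [ 0.51214545 -0.28279793  0.027     ] 0.07720797006592228
2.375 [ 0.51196304 -0.28355794  0.06052975] [ 0.41010545 -0.25318842  1.07034835]
3.4083 [ 0.51247044 -0.28287811  0.00738105] [ 0.03982784  0.77321513 -0.48293155]
```

```bash
python3 - <<'E'
from h import *
import pickle
bot.grip(.03,20)
o=bot.get_obs(); print(o['time_s'],o['position'],o['ft_force'],o['finger_gap'])
p=o['position']
bot.move_linear([p[0],p[1],.10],v=.15)
o=bot.get_obs(); print(o['time_s'],o['position'],o['ft_force'],o['finger_gap'])
bot.move_to([.52,-.12,.16],down(.135))
bot.sleep(.3)
o=bot.get_obs(); print(o['time_s'],o['position'],o['ft_force'],o['finger_gap'])
s=shot('wrist','w2'); pickle.dump((s,(o['position'],o['eef_rot'])),open('pics/w2.pkl','wb'))
E
```

```text
4.175 [ 0.51213051 -0.28282654  0.00700969] [-0.07764041 -0.0453889   0.31791664] 0.04588790102734544
4.9417 [ 0.51151079 -0.28265351  0.09904996] [-0.5444239   0.21096967 -1.99626188] 0.045638443187665564
5.9667 [ 0.51978598 -0.12077287  0.1595372 ] [-0.2132138   0.07123102 -1.86809676] 0.045696393319360595
```

View pics/w2.png

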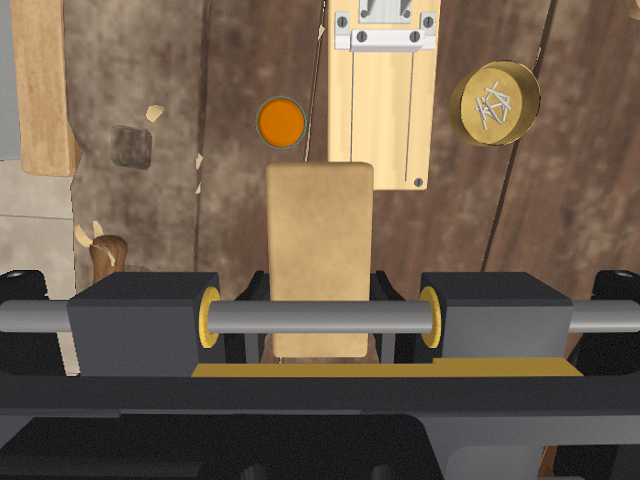

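```bash
python3 - <<'E'
import cv2
a=cv2.imread('pics/w2.png')
cv2.imwrite('pics/c5.png',cv2.resize(a[0:195,315:445],None,fx=4,fy=3,interpolation=cv2.INTER_CUBIC))
cv2.imwrite('pics/c6.png',cv2.resize(a[150:300,250:390],None,fx=4,fy=4,interpolation=cv2.INTER_CUBIC))
E
```

```text
(no output)
```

View pics/c5.png

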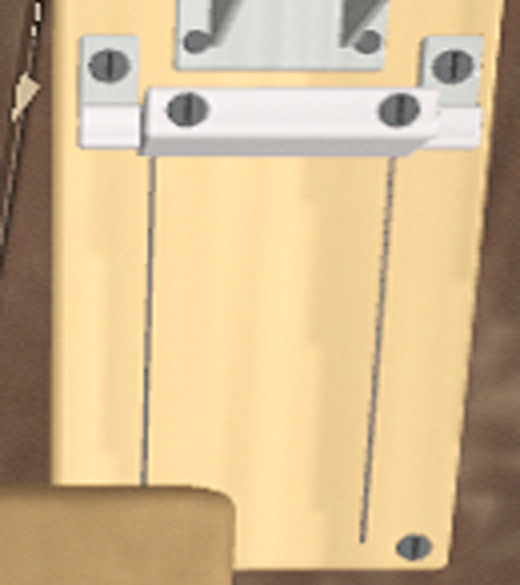

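View pics/c6.png

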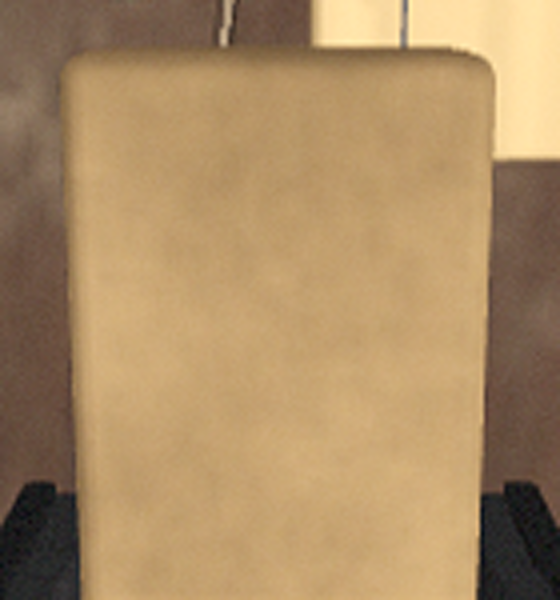

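```bash
cat > j.py <<'E'
from h import *
import pickle
s,pose=pickle.load(open('pics/w2.pkl','rb'))
c=lambda x,y:(315+x/4-.4,0+y/3-.4)
P=[onz(s,c(*p),.012,pose) for p in [(152,160),(144,485),(391,160),(362,542)]]
dl,dr=P[0]-P[1],P[2]-P[3]
yl,yr=[np.arctan2(d[1],d[0]) for d in (dl,dr)]
yaw=(yl+yr)/2
ux=np.array([np.cos(yaw),np.sin(yaw),0]);uy=np.array([-ux[1],ux[0],0])
C=np.mean(P,0); offs=[(p-C)@uy for p in P]
ymid=(offs[0]+offs[1]+offs[2]+offs[3])/4
corner=onz(s,c(448,568),.012,pose)  # jig corner x=-115,y=-45
O=corner+115e-3*ux; O=O+uy*((C-O)@uy); O[2]=0   # jig origin
face=[(onz(s,c(*p),.012,pose)-O)@ux for p in [(148,154),(270,156),(395,157),(110,147)]]
E
python3 - <<'E'
from j import *
print(yl,yr,yaw,offs,'O',O,'face',np.round(face,4), 'corner y',(corner-O)@uy)
o=pose; z=pose[0][2]
R=Rn.from_quat(pose[1]).as_matrix(); print('toolx yaw',np.arctan2(R[1,0],R[0,0]),'tilt',R[2])
d=lambda x,y:(250+x/4-.4,150+y/4-.4)
# block in tool: top face approx at TCP z + .02
Bc=[onz(s,d(*p),pose[0][2]+.020,pose) for p in [(62,55),(494,55),(482,590),(80,590)]]
L=[(R.T@(b-pose[0])).round(4) for b in Bc]; print(L)
print('grip end proj', [round((np.array([.5316,.1913,.188])-O)@v,4) for v in (ux,uy)])
for n,p in [('rosin',[.474,-.034,0]),('tin',[.6445,.003,0]),('plane',[.4548,.0999,0]),('stick',[.727,.34,0]),('pad',[.5499,.039,0])]: print(n,((np.array(p)-O)@ux).round(3),((np.array(p)-O)@uy).round(3))
E
```

```text
1.7066498305831344 1.7070027244204604 1.7068262775017975 [np.float64(0.024435248396378402), np.float64(0.02445052128768902), np.float64(-0.024433782576686318), np.float64(-0.024451987107381102)] O [0.55114768 0.03346967 0.        ] face [-0.0026 -0.0031 -0.0033 -0.0008] corner y -0.044234428635389775
toolx yaw 0.13360496925898138 tilt [-6.13739232e-04 -4.63754299e-04 -9.99999704e-01]
[array([-0.0219, -0.0631, -0.02  ]), array([ 0.0218, -0.0631, -0.02  ]), array([ 0.0227, -0.0046, -0.02  ]), array([-0.0223, -0.0047, -0.02  ])]
grip end proj [np.float64(0.159), np.float64(-0.002)]
rosin -0.056 0.086
tin -0.043 -0.088
plane 0.079 0.086
stick 0.28 -0.216
pad 0.006 0.0
```

```bash
cat >> j.py <<'E'
a=yaw-np.pi/2
def W(x,y,z): r=O+x*ux+y*uy; r[2]=z; return r
def J(p): return np.array([(np.array(p)-O)@ux,(np.array(p)-O)@uy,p[2]])
def FJ(n=4,dt=.02):
    f=[]
    for _ in range(n): f.append(bot.get_obs()['ft_force']); bot.sleep(dt)
    f=np.mean(f,0); return np.array([f@ux,f@uy,f[2]])
def st(msg=''):
    o=bot.get_obs(); print(msg,round(o['time_s'],2),'J',J(o['position']).round(4),'F',FJ(3).round(2),'gap',round(o['finger_gap'],4)); return o
E
python3 - <<'E'
from j import *
bot.move_to(W(-.078,0,.06),down(a)); st()
bot.move_linear(W(-.078,0,.024),v=.08); bot.sleep(.2); o=st()
R=Rn.from_quat(o['eef_rot']).as_matrix(); print(np.arctan2(R[1,0],R[0,0])-a,R[2])
f0=FJ(6); t=.024
for i in range(20):
    t-=.0005; bot.move_linear(W(-.078,0,t),v=.02); f=FJ(3)-f0
    if f[2]>1.8: break
print(t,f); st()
E
```

```text
6.61 J [-0.078   0.      0.0597] F [-0.33 -0.07 -0.91] gap 0.0459
 7.46 J [-0.078  -0.0004  0.0245] F [-0.08  0.24 -1.62] gap 0.0455
5.863437612910194e-05 [ 7.82050279e-04  2.14831748e-04 -9.99999671e-01]
0.018499999999999996 [-0.05205947  2.70139095  6.87692206]
 10.91 J [-0.078  -0.      0.0189] F [0.11 3.51 5.71] gap 0.0455
```

```bash
python3 - <<'E'
from j import *
z=.0197
bot.move_linear(W(-.078,0,z),v=.02); bot.sleep(.15); st('hover')
f0=FJ(6); x=-.078
bot.move_linear(W(-.074,0,z),v=.02); x=-.074
for i in range(30):
    x+=.0005; bot.move_linear(W(x,0,z),v=.02); f=FJ(3)-f0
    if f[0]<-2.5: break
print(x,f); o=st()
R=Rn.from_quat(o['eef_rot']).as_matrix(); print(np.arctan2(R[1,0],R[0,0])-a,R[2])
E
```

```text
hover 11.36 J [-0.078   0.      0.0196] F [ 0.12 -0.3  -1.12] gap 0.0455
-0.06599999999999999 [-3.50518586  0.23203629  0.29086374]
 16.66 J [-0.0666  0.      0.0197] F [-4.2   0.19 -0.97] gap 0.0461
-0.0004922507918187213 [ 2.76499954e-05  6.04610194e-04 -9.99999817e-01]
```

```bash
python3 - <<'E'
from j import *
f0=np.array([.1,0,-1.2]); x=-.0668; z=.0197
bot.move_linear(W(x,0,z),v=.02); st('back')
for i in range(5):
    z-=.00035; bot.move_linear(W(x,0,z),v=.02); f=FJ(3)-f0
    if f[2]>1.2: break
print(z,f); st('low')
for i in range(12):
    x+=.0003; bot.move_linear(W(x,0,z),v=.02); f=FJ(3)-f0
    if f[0]<-7: break
print(x,f); st('push')
bot.grip(.054); st('rel')
s=shot('side','s2')
E
```

```text
back 16.96 J [-0.0666 -0.      0.0197] F [-2.02 -0.23 -0.86] gap 0.0457
0.01865 [-0.06116676  1.31379     5.96556106]
low 17.91 J [-0.0667 -0.0001  0.0189] F [0.02 1.97 4.78] gap 0.0461
-0.06440000000000004 [-7.6457973   1.98662223  6.10680343]
push 20.36 J [-0.0666 -0.0001  0.0189] F [-7.71  2.06  5.44] gap 0.0455
rel 20.9 J [-0.0641  0.      0.0186] F [ 0.42 -0.37 -0.05] gap 0.0537
```

```bash
python3 - <<'E'
from j import *
bot.move_linear(W(-.0641,0,.075),v=.12)
bot.move_linear(W(-.135,0,.10),v=.2); bot.grip(.0); bot.sleep(.1)
o=st(); s=shot('wrist','w3'); pickle.dump((s,(o['position'],o['eef_rot'])),open('pics/w3.pkl','wb'))
cv2.imwrite('pics/c7.png',cv2.resize(s['image'][0:270,200:500,::-1],None,fx=2.2,fy=2.2,interpolation=cv2.INTER_CUBIC))
E
```

```text
23.35 J [-0.135 -0.     0.1  ] F [-0.05 -0.3   0.12] gap 0.0004
```

View pics/c7.png

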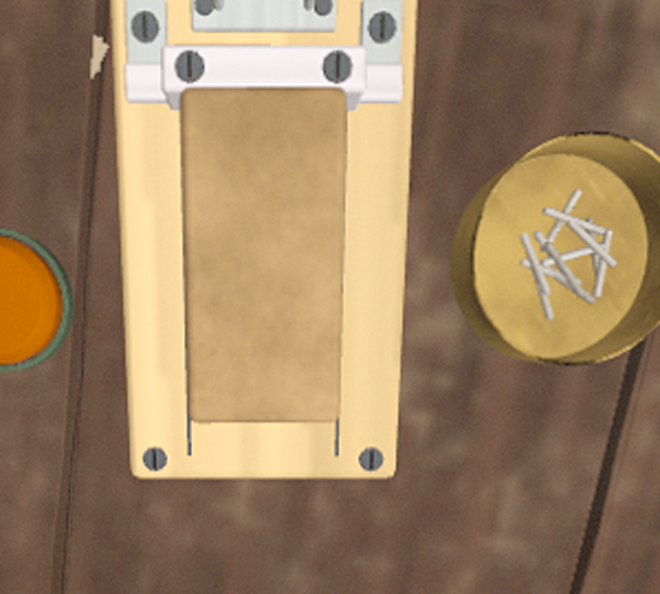

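The view shows the block centred between the scribed lines (crop 182–347) with its end at the stop. I'll press it home from the open end with the fingers shut.

```bash
python3 - <<'E'
from j import *
z=.022
bot.move_linear(W(-.135,0,z),v=.15); bot.sleep(.1); f0=FJ(5); 
x=-.111; bot.move_linear(W(x,0,z),v=.05); st('pre')
for i in range(25):
    x+=.0007; bot.move_linear(W(x,0,z),v=.03); f=FJ(2)-f0
    if f[0]<-1.5: print('touch',x,f)
    if f[0]<-7.5: break
print(x,f); st('push')
E
```

```text
pre 24.93 J [-0.111 -0.     0.022] F [ 0.18  0.18 -0.17] gap 0.0007
touch -0.10329999999999993 [-1.57469748  1.1539027   0.05213787]
touch -0.10259999999999993 [-4.91521691  1.4334694   0.73950624]
touch -0.10189999999999992 [-7.05202033  0.54236903  0.81792734]
touch -0.10119999999999992 [-9.36552943  0.88166069  0.6572817 ]
-0.10119999999999992 [-9.36552943  0.88166069  0.6572817 ]
push 28.95 J [-0.1034  0.0002  0.0221] F [-9.17  1.14  0.6 ] gap 0.0009
```

```bash
cat >> j.py <<'E'
def pu(th): return np.array([np.cos(th),np.sin(th)]),np.array([-np.sin(th),np.cos(th)])
def tcp_for(th,r=.115,gap=0.):
    u,n=pu(th); c=np.array([.088,.065])+r*u+(.010+gap)*n; return W(c[0]-.0095,0,c[1])
def th_of(p):  # lever angle from TCP if corner touches grip surface
    j=J(p); d=np.array([j[0]+.0095-.088,j[2]-.065]); L=np.hypot(*d)
    return np.arctan2(d[1],d[0])-np.arcsin(.010/L), np.sqrt(L*L-.0001)
E
python3 - <<'E'
from j import *
x,y,z=J(bot.get_obs()['position'])
bot.move_linear(W(-.112,0,.022),v=.06); bot.move_linear(W(-.125,0,.24),v=.3)
p=tcp_for(1.06,gap=.022)
for th in (1.0,.5,.1,-.05): print(th,J(tcp_for(th)).round(3),bot.solve_ik(tcp_for(th),down(a)) is not None)
bot.move_linear(W(J(p)[0],0,.24),v=.25); bot.move_linear(p,v=.12); bot.sleep(.1); o=st('pre')
f0=FJ(5); th=1.06; u,n=pu(th); g=.022
for i in range(30):
    g-=.0015; bot.move_linear(tcp_for(th,gap=g),v=.03); f=FJ(2)-f0; ft=f[0]*n[0]+f[2]*n[1]
    if ft>2: break
o=st('touch'); print(g,ft,f,th_of(o['position'])); np.save('f0.npy',f0)
s=shot('side','s3'); cv2.imwrite('pics/c8.png',cv2.resize(s['image'][75:275,205:425,::-1],None,fx=3,fy=3,interpolation=cv2.INTER_CUBIC))
E
```

```text
1.0 [ 0.132 -0.     0.167] True
0.5 [0.175 0.    0.129] True
0.1 [ 0.192 -0.     0.086] True
-0.05 [0.194 0.    0.069] True
pre 32.02 J [ 0.1068 -0.0006  0.1819] F [0.03 0.66 0.12] gap 0.0006
touch 36.41 J [ 1.262e-01 -1.000e-04  1.701e-01] F [-1.31 -0.22  1.4 ] gap 0.0004
-0.0005000000000000035 2.593649098434658 [-2.20188427  0.07424317  1.37627676] (np.float64(1.057459831604887), np.float64(0.11495607135925788))
```

View pics/c8.png

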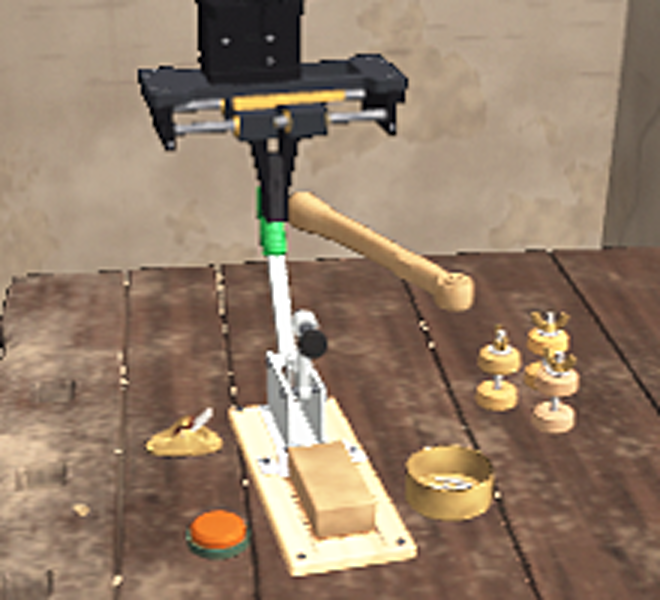

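```bash
python3 - <<'E'
from j import *
f0=np.load('f0.npy'); th=1.05; log=[]
while th>-.12:
    th-= .05 if th>.3 else (.025 if th>.1 else .006)
    bot.move_linear(tcp_for(th),v=.08 if th>.3 else .05)
    f=FJ(2,.02)-f0; o=bot.get_obs(); u,n=pu(th); ft=f[0]*n[0]+f[2]*n[1]; ta,r=th_of(o['position'])
    log.append((round(th,3),round(ta,3),round(r,3),round(ft,1),round(f@f,0)**.5//.1/10,round(o['time_s'],1)))
    if ft>20 or (ta<.05 and ft>13): break
for l in log: print(*l)
st()
E
```

```text
1.0 0.995 0.115 -0.1 0.0 36.8
0.95 0.946 0.115 0.4 0.0 37.1
0.9 0.896 0.115 0.4 0.0 37.4
0.85 0.846 0.115 0.4 0.0 37.6
0.8 0.796 0.115 -0.1 0.0 37.9
0.75 0.746 0.115 0.1 0.0 38.2
0.7 0.696 0.115 -0.4 0.9 38.5
0.65 0.646 0.115 0.0 0.0 38.8
0.6 0.596 0.115 -0.1 0.0 39.1
0.55 0.547 0.115 -0.3 0.9 39.3
0.5 0.497 0.115 0.3 0.0 39.6
0.45 0.447 0.115 -0.4 0.0 39.9
0.4 0.397 0.115 -0.2 0.9 40.2
0.35 0.347 0.115 0.1 0.0 40.5
0.3 0.298 0.115 0.0 0.0 40.8
0.275 0.275 0.115 1.8 1.9 41.1
0.25 0.251 0.115 3.1 3.1 41.3
0.225 0.226 0.115 3.8 3.9 41.6
0.2 0.202 0.115 4.6 4.6 41.9
0.175 0.177 0.115 5.6 5.6 42.2
0.15 0.152 0.115 5.5 5.8 42.5
0.125 0.127 0.115 4.8 4.8 42.8
0.1 0.101 0.115 4.3 4.3 43.0
0.094 0.096 0.115 6.4 6.4 43.3
0.088 0.091 0.115 6.6 6.7 43.6
0.082 0.084 0.115 5.7 5.8 43.9
0.076 0.078 0.115 5.1 5.1 44.2
0.07 0.072 0.115 5.7 6.0 44.5
0.064 0.066 0.115 5.1 5.0 44.7
0.058 0.059 0.115 4.9 5.0 45.0
0.052 0.053 0.115 4.0 4.1 45.3
0.046 0.046 0.115 4.3 4.4 45.6
0.04 0.04 0.115 3.9 4.1 45.9
0.034 0.034 0.115 4.0 4.8 46.2
0.028 0.027 0.115 3.3 3.8 46.4
0.022 0.021 0.115 2.5 3.6 46.7
0.016 0.015 0.115 2.1 2.8 47.0
0.01 0.009 0.115 1.4 1.7 47.3
0.004 0.003 0.115 1.1 1.4 47.6
-0.002 -0.003 0.115 1.0 0.9 47.9
-0.008 -0.009 0.115 1.5 1.4 48.1
-0.014 -0.01 0.115 5.6 5.8 48.4
-0.02 -0.012 0.115 11.5 12.1 48.7
-0.026 -0.013 0.115 16.6 17.3 49.0
 48.99 J [ 0.1936 -0.0006  0.0735] F [-3.14  4.86 17.63] gap 0.0006
```

The force rose to about 6 N, fell to about 1 N past centre, then rose steeply at a lever angle of -0.012, which is the rigid stop. I'll let go and check.

```bash
python3 - <<'E'
from j import *
bot.move_linear(tcp_for(-.008),v=.03)
bot.move_linear(W(.190,0,.19),v=.15); bot.move_linear(W(.03,0,.26),v=.25); bot.sleep(.2); 
bot.move_linear(W(-.13,0,.20),v=.3); bot.sleep(.15)
o=st()
s=shot('wrist','w4'); pickle.dump((s,(o['position'],o['eef_rot'])),open('pics/w4.pkl','wb'))
s=shot('side','s4'); cv2.imwrite('pics/c9.png',cv2.resize(s['image'][125:275,235:425,::-1],None,fx=4,fy=4,interpolation=cv2.INTER_CUBIC))
E
```

```text
52.13 J [-0.1283 -0.0005  0.2006] F [-0.15  0.49  0.13] gap 0.0006
```

View pics/w4.png

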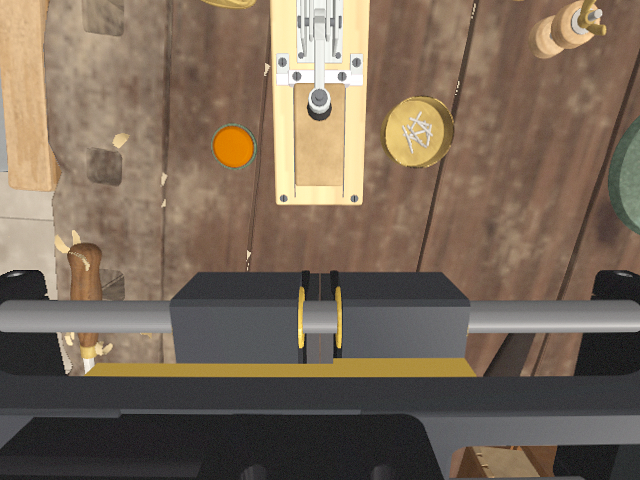

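View pics/c9.png

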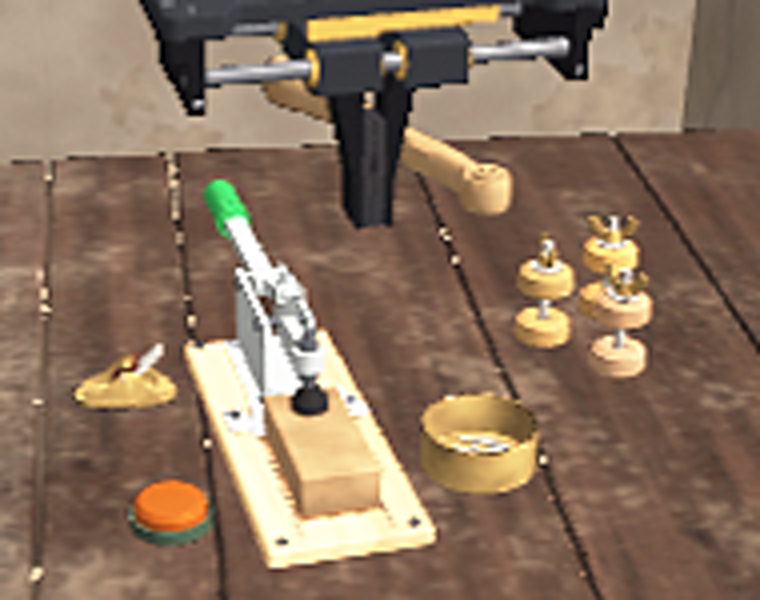

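```bash
python3 - <<'E'
from j import *
S=pickle.load(open('pics/s4.pkl','rb'))
for th in (-.012,.1,.3):
    u,_=pu(th); c=np.array([.088,.065])+.142*u; p=proj(S,W(c[0],0,c[1]))[0]; print(th,((p-[235,125])*4).round())
w,pw=pickle.load(open('pics/w4.pkl','rb'))
E=[onz(w,p,.039,pw) for p in [(296,186),(343,186)]]; print([J(e).round(4) for e in E])
bot.close_job()
E
```

```text
-0.012 [210. 189.]
0.1 [210. 167.]
0.3 [210. 130.]
[array([-0.0935,  0.0212,  0.039 ]), array([-0.0934, -0.0227,  0.039 ])]
the job is handed in; nothing more can be done
```

The cork block is clamped on the jig against the end stop, the robot is clear of everything, and I've handed the job in. By my last clock reading it took about 52 of the 72 s.

- **Block:** I laid it flat between the scribed lines and found the stop face by feel at about jig x = -3.5 mm. I pressed the block home at about 7.7 N while holding it, then again at about 9 N with the shut fingers on its free end. It did not give on the second push.
- **Clamp:** I pushed the green handle down. The force rose to about 6.7 N, fell to about 1 N past dead centre, then climbed steeply at the rigid stop. I stopped at about 17 N there and let go.
- **Last checks:**
  - The pad sits on the block.
  - The outer end of the block is at jig x = -93.5 mm at both corners, so it is square and 90 mm from the stop.
  - The block is centred between the lines to within about 1 mm.
  - The handle stayed down: the end of its grip shows within a couple of pixels of where the full-stop position puts it.
  - The rosin, pin tin and plane look undisturbed.
- **Odd reading:** between first touch and the pad meeting the block, I read almost no force on the handle, not the roughly 4 N described. I probably read it after each step had relaxed. The forces from pad contact to the stop were as expected.

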